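# Load the sample rack into the analyser

### The job

Load the rack that is full of capped tubes into the bench analyser: keep it upright, set it in the loading track, round nose towards the machine, and slide it in so that it pushes the spring flap open and rides in under it. Push it gently but fully home, until it stands firmly against the back stop and the flap has dropped shut behind it, without ramming or forcing it. Let go of it and leave the empty rack and the other things on the bench where they are.

Things in the scene. Friction and masses are not known exactly. Their poses are not given: they have to be found in the camera images.
- rack_mid (a point): Centre of the body of the full rack (white, four 15 mm grey caps between the rims of its top): the one to load. Body 84 long (x -42 to +42 mm of this point), 26 wide, 45 mm tall; this point is 22.5 mm above its underside. x points to the half-round nose (its top bevelled by 9 mm), y across, z up. Rear end flat. Tubes are fixed in it; about 0.24 kg. Starts upright on the table, to the left.
- rack_plate (a point): Centre of the full rack's upright thumb plate, 155 mm behind rack_mid, 22.5 mm above the underside; same axes. Plate 10 thick (x), 24 wide, 40 mm tall from the underside; its rear face, 5 mm behind this point, is the place to push. A bar 14 wide x 16 mm tall along the bottom joins it to the body.
- analyser: White bench machine, fixed. Origin on the table under the shut flap, mid-lane; x points along the lane into the machine, z up. The flap sits in a snout 138 mm wide, up to 101 mm above the table, under a pale hood; 60 mm farther in stands the main housing, 300 wide, up to 243 mm above the table. In front lies the loading track.
- track (a point): Middle of the loading track's lane floor, 110 mm in front of the flap, 22 mm above the table; axes as the analyser. Grey deck 220 long, 90 mm wide; lane between two guides 29 mm apart (1.5 mm clearance a side), 7 mm high, with lips above that flare outwards to 37 mm apart, 10.7 mm above the lane floor. The floor runs on level into the bay.
- mouth (a point): Point on the lane floor right under the shut flap, mid-lane, 22 mm above the table; axes as the analyser (x inwards). The back stop in the bay is adjustable and its depth not measured: its face is somewhere 132 to 152 mm inwards of this point. So when home, rack_mid is 90 to 110 mm inwards and the thumb plate's rear face 50 to 70 mm outside.
- bay (a point): Middle of the lane floor in the bay, 115 mm inwards of the mouth. A sprung side pad here presses the rack on a side wall, up to 1.5 mm off the middle line: a drag of 3 to 9 N begins with the nose about 105 mm inwards and holds the rack where it is left. At the back stop (rubber-faced) resistance then rises by about 10 N per mm; over 20 N of push counts as forcing.
- flap (a joint): Angle of the sprung black flap, rad: 0 hanging shut, grows to 1.45 as it swings inwards and up. 44 wide, hinged along its top edge, 64 mm above the lane floor; its lower edge hangs 22 mm above the lane floor, so the rack's bar passes under it when shut. It resists with about 1.5 to 5 N and lies on the rack's body at about 1.1 rad.
- flap_edge (a point): Middle of the flap's lower edge.
- switch (a joint): Travel in m of the rack-present switch's plunger in the back stop, 25 mm above the lane floor: 0 free (standing 3 mm out of the rubber face), 0.003 with the rack's nose against the rubber. Pushes back with about 1 N, less than the side pad's drag. The reading is noisy for so short a travel.
- rack_empty_mid (a point): Centre of an equal rack without tubes (four dark open wells, no caps), to be left alone; same sizes and axes as the full rack's.
- bottle: Reagent bottle, 86 wide, 170 mm tall, origin at its base; leave alone.
- beaker: Clear beaker, 80 wide, 100 mm tall, origin at its base; leave alone.
- jar: Small brown jar, 56 wide, 60 mm tall, origin at its base; leave alone.
- tube_block: Foam block 50 x 110 x 45 mm with three tall capped tubes, 123 mm tall in all, origin at its base; leave alone.
- timer: Bench timer, 50 x 70 x 22 mm, origin at its base; leave alone.
- pen_pot: Black pot with pens, 72 wide, about 165 mm tall, origin at its base; leave alone.
Not all that is in view belongs to the job. What is shaped like the part that bears rack_mid but orange or purple is not meant.

How it is judged:
By the outcome, as a careful person would: the job done as asked, in the order asked, and still so for the second after the job is handed in, with the robot touching nothing.
It also fails if it takes over 62 s, if anything falls off the work surface, if the arm or the gripper's body presses on something with over 40 N, if the wrist force passes 120 N, or if a joint passes its speed limit or range.

### The arm

A 7-joint arm with a two-finger parallel gripper is mounted at the origin on the work surface. World frame = base frame: x ahead of the robot, y to its left, z up, the work surface at z = 0. Lengths are in m, angles in rad, forces in N, time in s.
With the tool pointing down it reaches from about 0.4 to 0.875 m from the base axis. Payload 6.5 kg.
Tool frame: the origin (TCP) lies midway between the tips of the shut fingers; the grasp point (between the pads) lies 19 mm behind it; x points along the fingers, y is the direction in which the jaws open and shut, and the axes are right-handed (so a half turn about x gives the same grasp; the last joint's range is limited). The gripper opens to 85 mm and grips with 20 to 120 N. Pads are 22 mm wide; open, the fingers measure 114 mm over their backs; the gripper's body (76 mm by 85 mm) begins 54 mm behind the grasp point. The pads swing forward as they close: fully open they stand 13 mm farther back than shut.
Start: joints at [-1.355, 0.536, -0.004, 1.538, 0.003, 1.067, -0.071], TCP at [0.181, 0.624, 0.231] pointing down, gripper open.
Joint ranges: [-2.7, 2.7], [-0.37, 2.16], [-1.27, 1.26], [0.24, 2.4], [-1.31, 4.45], [0.19, 1.91], [-2.76, 2.76]. Speed limits (rad/s): [2.39, 2.39, 3.14, 3.14, 3.14, 3.14, 3.14].

### API

Orientations are given as a 3x3 rotation matrix whose columns are the frame's x, y, z axes.
In Python, from workcell import bot, viewer gives the robot as it stands. The module is installed in compiled form; this text tells all that it offers.
- The arm moves only by the tool arm_command, never from a script. Its argument "plan" is a list that holds one entry, the list of rows, each a list of 7 numbers: the shift along the tool's x, y, z in m, then the turn, a rotation vector about the tool's x, y, z in degrees, then the opening, from 0 (shut) to 1 (fully open). In form: [[[dx, dy, dz, rx, ry, rz, jaw], ...]]. A call has 1 to 20 rows; each row shifts and turns the commanded pose from where the row before left it, along the tool's axes as they then stand; what a row does not reach is not made up. A row lasts 1/10 s, in which the tool goes at most 50 mm and 8.59 degrees, less where a joint would pass 70% of its speed; a pose out of reach is approached as far as the arm can. A call with a gripper value outside its range is refused whole. The fingers move at their own pace and stop on an object; the grip force is fixed at half the most. Time passes only in rows, so rows that do not move let the fingers close. It gives the time, the measured TCP pose, the force and the opening at its end, in the units of the state.
- bot.observe(): the state, without advancing time (a new reading comes with each control period).
- viewer.get_image(name): name is "scene" or "top"; returns the picture (480x640x3 uint8, red, green, blue); there is no depth.
- viewer.camera_params(name): a dict with "vertical_fov" (degrees; the focal length in pixels is half the picture's height over the tangent of half this angle, whatever the lens; pixels are square), "cx", "cy" (the principal point, pixels), "dist_coeffs" ([k1, k2, p1, p2, k3] as OpenCV has them; the pictures are not rectified), "R" (3x3) and "t" (3): a world point X has camera coordinates R X + t. Camera axes: x right, y down, z forward; pixel columns grow to the right and rows downward; lengths in m; the calibration is good to about 2 mm. A picture is of the moment at which its call begins. camera_params takes no time and is no camera call.
- bot.finish_job(): hands the job in, once; it reports no verdict.
The state is a dict: "clock": time; "joints": joint angles; "qd": joint speeds; "tau": joint torques, N m; "tool_pos": TCP position; "orientation": TCP orientation; "contact_force": force on the tool from outside, world axes, zero at the start; "moment": the same for the moment, N m; "gripper_width": finger opening in m.
Only numpy, scipy, OpenCV 4.12 (cv2) and the standard library are available. Lean on these libraries where they do the work, as an engineer would, in place of code of your own. Each camera call takes 0.05 s, during which the arm holds its last target.

## Working session

There is one attempt and no reset: what is moved stays moved. The work goes in short steps, Python scripts to look and compute and a tool call to move; the robot and the scene stay as the last step left them, time stands still between calls to the robot, and variables do not carry over. Pictures are saved under pics/ and viewed, and the job is handed in when it is done.

Besides the shell and the picture viewer there is one more tool, called after ">>>" in YAML: its name, and indented under it one key for each argument. arm_command: Moves the arm, as the interface text tells. Its arguments: {"type":"object","properties":{"plan":{"type":"array","items":{"type":"array","items":{"type":"array","items":{"type":"number"}}}}},"required":["plan"]}

```bash
mkdir -p pics
cat > h.py <<'E'
import numpy as np, cv2
from workcell import bot, viewer
def cam(n):
    p=viewer.camera_params(n); f=240/np.tan(np.radians(p["vertical_fov"])/2)
    return np.array([[f,0,p["cx"]],[0,f,p["cy"]],[0,0,1]]),np.array(p["dist_coeffs"],float),np.array(p["R"]),np.array(p["t"])
def ray(n,uv):
    K,d,R,t=cam(n)
    q=cv2.undistortPoints(np.array(uv,float).reshape(-1,1,2),K,d).reshape(-1,2)
    return -R.T@t, np.c_[q,np.ones(len(q))]@R
def onz(n,uv,z):
    o,d=ray(n,uv); s=(np.array(z)-o[2])/d[:,2]; return o+d*s[:,None]
def proj(n,X):
    K,d,R,t=cam(n); return cv2.projectPoints(np.array(X,float).reshape(-1,1,3),cv2.Rodrigues(R)[0],t,K,d)[0].reshape(-1,2)
def save(n,f):
    im=viewer.get_image(n)[:,:,::-1]; cv2.imwrite(f"pics/{f}.png",im); return im
def crop(im,x0,y0,x1,y1,f):
    c=im[y0:y1,x0:x1]; s=min(800/(x1-x0),600/(y1-y0)); cv2.imwrite(f"pics/{f}.png",cv2.resize(c,None,fx=s,fy=s,interpolation=cv2.INTER_CUBIC)); print(f,s)
E
python3 - <<'E'
from h import *
for n in("scene","top"):
    save(n,n+"0"); K,d,R,t=cam(n); print(n,-R.T@t,R[2],K[0,0],d)
print(bot.observe())
E
```

```text
scene [1.71060512 0.28339857 1.02713304] [-0.78839176 -0.0852506  -0.60923786] 617.1614020970005 [-0.09986912  0.          0.          0.          0.        ]
top [0.38384196 0.14861521 1.22951228] [ 1.00554997e-01  5.31321634e-04 -9.94931360e-01] 486.4510786853958 [-0.08855303  0.          0.          0.          0.        ]
{'clock': 0.1, 'joints': array([-1.35519638,  0.53712452, -0.00445165,  1.53875355,  0.00263226,
        1.06729655, -0.07118428]), 'qd': array([-0.00108164, -0.0004762 ,  0.0011543 , -0.0014623 ,  0.00213447,
        0.00042008,  0.00058683]), 'tau': array([ 2.55660882e-03, -5.84568107e+01,  1.05189163e+00, -2.59777522e+01,
        1.26450160e-02,  4.53293236e-03,  1.42978860e-05]), 'tool_pos': array([0.18061366, 0.62381836, 0.23048657]), 'orientation': array([[-3.04081186e-04,  2.77975138e-01,  9.60588221e-01],
       [-1.54678356e-03,  9.60586985e-01, -2.77975270e-01],
       [-9.99998757e-01, -1.57034911e-03,  1.37870943e-04]]), 'contact_force': array([-0.60895565,  0.42176303,  0.01569553]), 'moment': array([ 0.00593136,  0.03690912, -0.01006032]), 'gripper_width': 0.08552921040347831}
```

View pics/scene0.png

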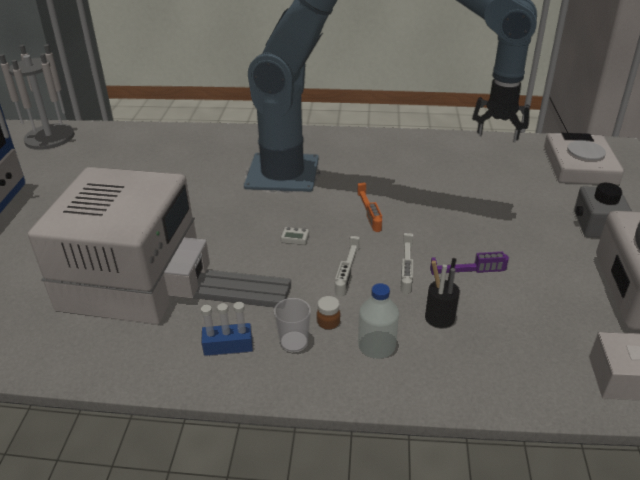

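View pics/top0.png

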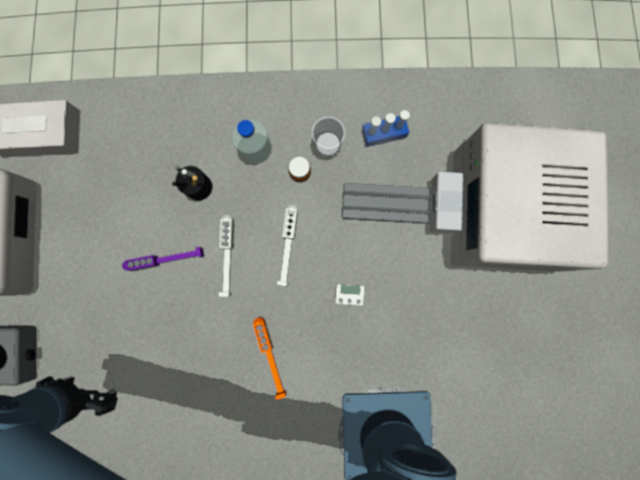

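Run:
```python
from h import *
a=cv2.imread("pics/top0.png"); b=cv2.imread("pics/scene0.png")
crop(a,195,200,315,305,"c1"); crop(a,330,160,480,260,"c2"); crop(b,320,225,430,300,"c3"); crop(b,150,225,310,325,"c4")
```

```text
c1 5.714285714285714
c2 5.333333333333333
c3 7.2727272727272725
c4 5.0
```

View pics/c1.png

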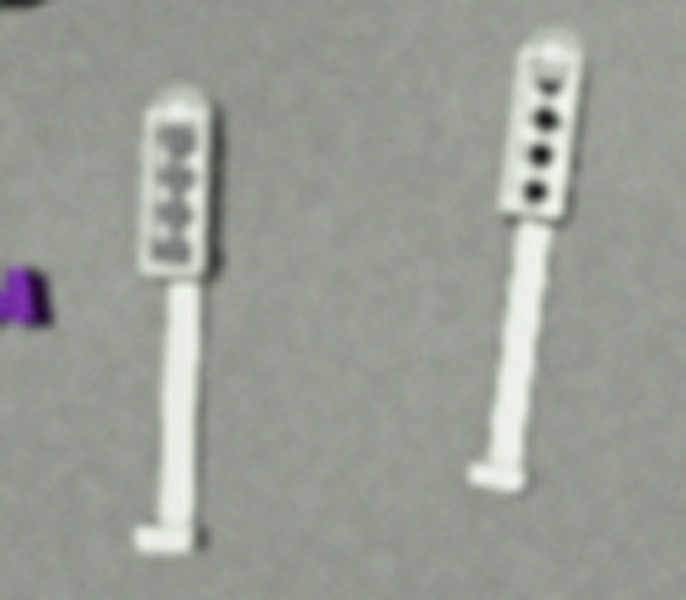

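View pics/c2.png

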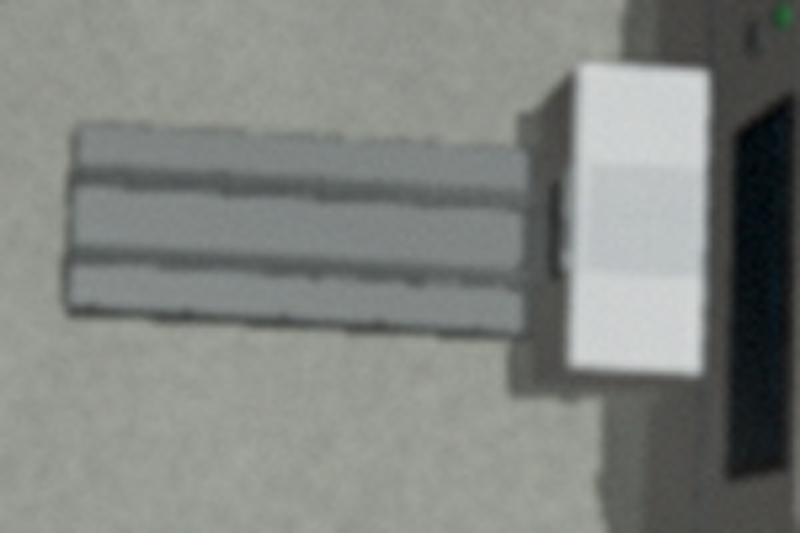

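View pics/c3.png

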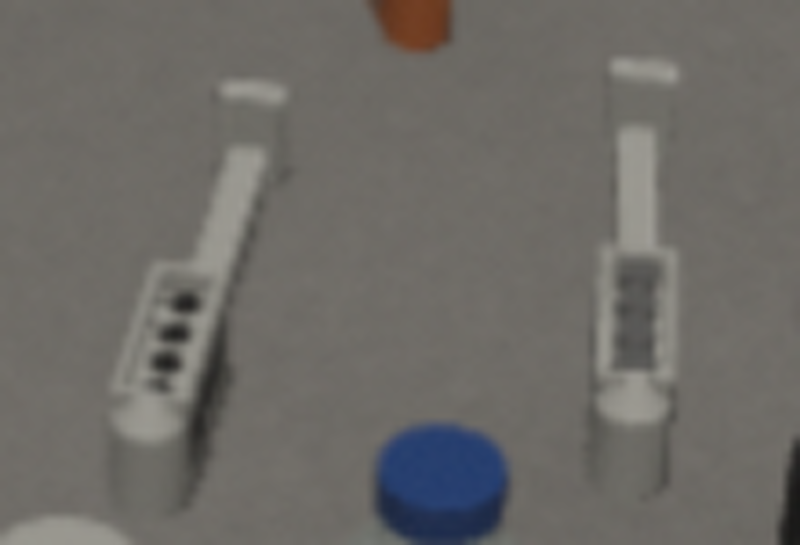

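View pics/c4.png

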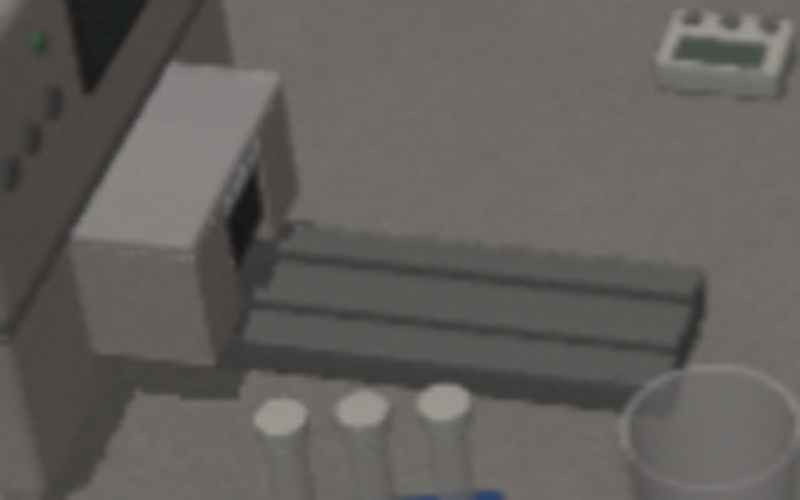

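```bash
cat >> h.py <<'E'
def px(c,x0,y0,s): return (np.array(c,float)+.5)/s-.5+[x0,y0]
def tri(a,b):
    o1,d1=ray("top",[a]); o2,d2=ray("scene",[b]); d1=d1[0];d2=d2[0]
    s=np.linalg.lstsq(np.c_[d1,-d2],o2-o1,rcond=None)[0]; p,q=o1+s[0]*d1,o2+s[1]*d2
    return (p+q)/2,np.linalg.norm(p-q)
from scipy.optimize import least_squares
def fit(obs,x0,z0=0.,flatyaw=True):
    # obs: list (cam, local xyz mm, pixel); pose x,y,yaw
    def W(p,L):
        c,s=np.cos(p[2]),np.sin(p[2]); L=np.array(L)/1000.
        return np.array([p[0]+c*L[0]-s*L[1],p[1]+s*L[0]+c*L[1],z0+L[2]])
    def r(p): return np.concatenate([proj(n,[W(p,L)])[0]-u for n,L,u in obs])
    R=least_squares(r,x0,loss="soft_l1"); return R.x,r(R.x).reshape(-1,2)
E
python3 - <<'E'
from h import *
A=lambda c:px(c,195,200,5.7143); B=lambda c:px(c,320,225,7.2727)
T=lambda c:px(c,330,160,5.3333); S=lambda c:px(c,150,225,5.)
o=[("top",(-42,13,45),A((140,274))),("top",(-42,-13,45),A((209,278))),
("top",(-150,12,40),A((135,528))),("top",(-150,-12,40),A((193,530))),("top",(-160,12,40),A((135,551))),("top",(-160,-12,40),A((192,553))),
("scene",(-42,13,45),B((679,247))),("scene",(-42,-13,45),B((600,247))),
("scene",(-160,12,40),B((680,65))),("scene",(-160,-12,40),B((612,60))),("scene",(-150,12,40),B((679,81))),("scene",(-150,-12,40),B((612,77)))]
p,r=fit(o,[.5,.38,0]); print("full",p,np.degrees(p[2])); print(r.round(1).tolist())
print("corner far outer",tri(T((68,312)),S((705,272))))
print("lines outer: near",tri(T((72,180)),S((672,350))),"far",tri(T((68,257)),S((690,297))))
print("lines snout: near",tri(T((525,203)),S((248,305))),"far",tri(T((525,279)),S((280,257))))
for z in(.022,.03,.0327):
  q=onz("top",[T(c) for c in((78,125),(68,310),(527,150),(523,333),(72,180),(68,257),(525,203),(525,279))],z)
  print(z,q[:,:2].round(4).tolist())
print("nose bottom", onz("scene",[B((630,497))],0), onz("top",[A((183,83))],.036))
E
```

```text
full [ 0.51795514  0.38548912 -0.05186273] -2.97151566201145
[[0.5, 0.1], [-1.1, -0.3], [0.2, -0.1], [-0.2, -0.1], [0.1, 0.0], [-0.2, -0.0], [-0.5, 0.6], [0.1, -0.2], [-0.2, -0.2], [0.2, -0.2], [-0.1, -0.2], [0.1, -0.3]]
corner far outer (array([0.54562843, 0.09676567, 0.01818633]), np.float64(9.221023602013598e-05))
lines outer: near (array([0.60830572, 0.09088669, 0.02144573]), np.float64(0.00447412951672442)) far (array([0.57118393, 0.09447818, 0.02356578]), np.float64(0.0034276633298969137))
lines snout: near (array([ 0.59240609, -0.12386621,  0.02143315]), np.float64(0.005223855946924176)) far (array([ 0.55545907, -0.11904607,  0.02228528]), np.float64(0.00037321085321070116))
0.022 [[0.6343, 0.0895], [0.5461, 0.0969], [0.6173, -0.1233], [0.5299, -0.1171], [0.6079, 0.0931], [0.5712, 0.0961], [0.5918, -0.1211], [0.5555, -0.1193]]
0.03 [[0.6326, 0.0899], [0.545, 0.0972], [0.6157, -0.1215], [0.5289, -0.1153], [0.6064, 0.0935], [0.57, 0.0965], [0.5905, -0.1193], [0.5544, -0.1175]]
0.0327 [[0.632, 0.09], [0.5446, 0.0973], [0.6152, -0.1209], [0.5286, -0.1148], [0.6059, 0.0936], [0.5696, 0.0966], [0.59, -0.1187], [0.554, -0.1169]]
nose bottom [[0.55577227 0.38639998 0.        ]] [[0.56064472 0.38468648 0.036     ]]
```

>>> arm_command:
  plan:
    - [[0,-0.0138,0.038,0,0,0,0.6],[0,-0.0138,0.038,0,0,0,0.6],[0,-0.0138,0.038,0,0,0,0.6],[0,-0.0138,0.038,0,0,0,0.6],[0,-0.0138,0.038,0,0,0,0.6],[0,-0.0138,0.038,0,0,0,0.6],[0,-0.0138,0.038,0,0,0,0.6],[0,-0.0138,0.038,0,0,0,0.6],[0,-0.0138,0.038,0,0,0,0.6],[0,-0.0138,0.038,0,0,0,0.6],[0.03,0,0,-6.55,0,0,0.6],[0.03,0,0,-6.55,0,0,0.6],[0,0,0,0,0,0,0.6],[0,0,0,0,0,0,0.6]]

```text
clock: 1.5
tool_pos: [0.507, 0.3861, 0.1713]
orientation: [[-0.001, 0.056, 0.998], [-0.001, 0.998, -0.056], [-1.0, -0.001, -0.001]]
contact_force: [0.5, 0.2, 0.3]
gripper_width: 0.0512
```

```bash
cat >> h.py <<'E'
def st():
    s=bot.observe(); R=np.array(s["orientation"]); print("t",round(s["clock"],2),"pos",s["tool_pos"].round(4),"w",round(s["gripper_width"],4),"F",s["contact_force"].round(1),"q",s["joints"].round(2)); print("tool x",R[:,0].round(4),"yaw y",np.degrees(np.arctan2(R[1,1],R[0,1])).round(2)); return s,R
def to(X,yaw):
    s,R=st(); d=R.T@(np.array(X)-s["tool_pos"]); y=np.degrees(np.arctan2(R[1,1],R[0,1]))
    print("shift",d.round(4),"rx",round(-(yaw-y),2))
E
python3 - <<'E'
from h import *
to([.508,.386,.06],87.03)
im=save("top","t1"); crop(im,180,190,300,290,"c5")
E
```

```text
t 1.5 pos [0.507  0.3861 0.1713] w 0.0512 F [0.5 0.2 0.3] q [-0.74  0.58  0.02  1.62 -0.02  0.94  0.81]
tool x [-1.1e-03 -6.0e-04 -1.0e+00] yaw y 86.8
shift [0.1113 0.     0.0011] rx -0.23
c5 6.0
```

View pics/c5.png

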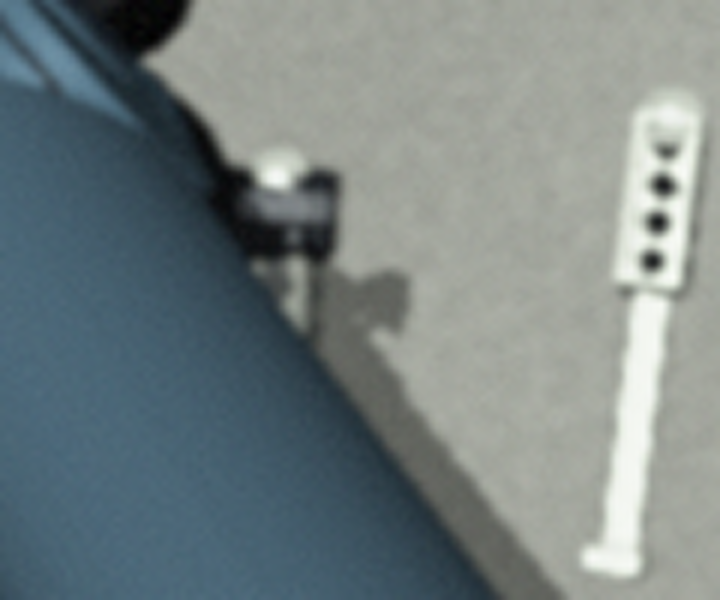

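>>> arm_command:
  plan:
    - [[0.03,0,0.001,-0.2,0,0,0.6],[0.03,0,0,0,0,0,0.6],[0.03,0,0,0,0,0,0.6],[0.03,0,0,0,0,0,0.6],[0.02,0,0,0,0,0,0.6],[0.01,0,0,0,0,0,0.6],[0.006,0,0,0,0,0,0.6],[0,0,0,0,0,0,0.6],[0,0,0,0,0,0,0.45],[0,0,0,0,0,0,0.35],[0,0,0,0,0,0,0.25],[0,0,0,0,0,0,0.0],[0,0,0,0,0,0,0.0],[0,0,0,0,0,0,0.0],[0,0,0,0,0,0,0.0],[0,0,0,0,0,0,0.0]]

```text
clock: 3.15
tool_pos: [0.5092, 0.3868, 0.0166]
orientation: [[0.002, 0.05, 0.999], [0.001, 0.999, -0.05], [-1.0, 0.001, 0.002]]
contact_force: [-0.7, 0.0, 5.9]
gripper_width: 0.025
```

Run:
```python
from h import *
st()
im=save("scene","s2"); crop(im,340,190,480,300,"c6")
```

```text
t 3.15 pos [0.5092 0.3868 0.0166] w 0.025 F [-0.7  0.   5.9] q [-0.73  0.8   0.01  1.68 -0.02  0.67  0.81]
tool x [ 0.0016  0.0014 -1.    ] yaw y 87.15
c6 5.454545454545454
```

View pics/c6.png

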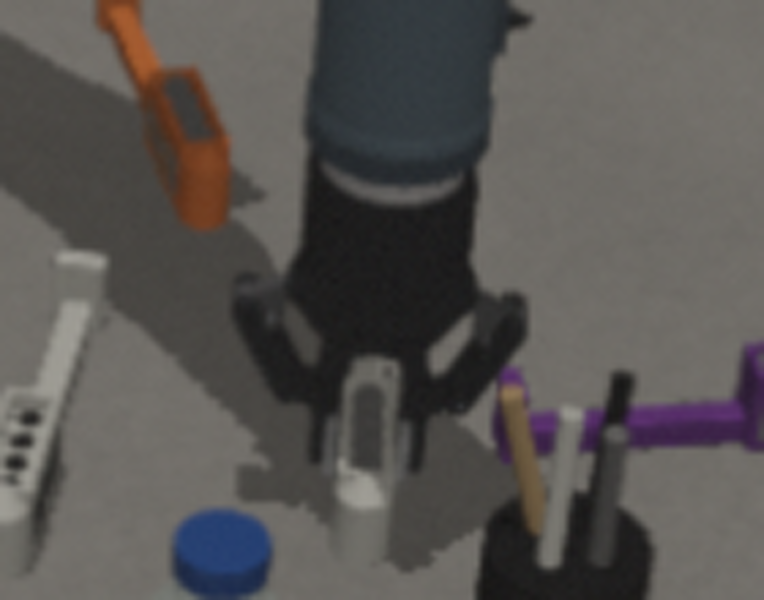

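>>> arm_command:
  plan:
    - [[-0.01,0,0,0,0,0,0],[-0.02,0,0,0,0,0,0],[-0.03,0,0,0,0,0,0],[-0.03,0,0,0,0,0,0],[-0.03,0,0,0,0,0,0],[0,0,0,0,0,0,0],[0,0,0,0,0,0,0]]

```text
clock: 3.9
tool_pos: [0.5084, 0.386, 0.1358]
orientation: [[0.001, 0.05, 0.999], [0.0, 0.999, -0.05], [-1.0, 0.0, 0.0]]
contact_force: [0.0, -0.3, -2.5]
gripper_width: 0.0249
```

Run:
```python
from h import *
st()
im=save("scene","s3"); crop(im,340,150,480,260,"c7")
# analyser fit: line edges
a=cv2.cvtColor(cv2.imread("pics/top0.png"),cv2.COLOR_BGR2GRAY).astype(float)
g=cv2.GaussianBlur(a,(0,0),1.0)
for x in range(348,426,12): print(x, g[178:228,x].round(0).astype(int).tolist())
```

```text
t 3.9 pos [0.5084 0.386  0.1358] w 0.0249 F [ 0.  -0.3 -2.5] q [-0.73  0.62  0.02  1.65 -0.02  0.87  0.81]
tool x [ 5.e-04  4.e-04 -1.e+00] yaw y 87.15
c7 5.454545454545454
348 [149, 149, 148, 145, 138, 131, 130, 131, 132, 132, 131, 127, 118, 106, 96, 96, 105, 120, 130, 134, 134, 134, 135, 135, 136, 135, 131, 121, 108, 97, 97, 107, 122, 133, 137, 138, 137, 133, 121, 105, 97, 110, 132, 147, 152, 152, 151, 150, 149, 150]
360 [150, 149, 149, 147, 144, 138, 133, 131, 131, 131, 131, 130, 124, 114, 102, 95, 96, 105, 119, 130, 133, 134, 134, 134, 134, 134, 132, 126, 115, 103, 97, 101, 113, 126, 134, 136, 136, 135, 131, 119, 102, 97, 111, 133, 147, 152, 153, 154, 155, 155]
372 [149, 149, 150, 149, 145, 138, 131, 129, 130, 131, 131, 130, 127, 118, 106, 96, 92, 94, 104, 118, 128, 132, 132, 132, 133, 133, 133, 131, 123, 111, 100, 99, 109, 122, 132, 135, 136, 136, 135, 130, 118, 108, 114, 133, 148, 153, 153, 152, 152, 153]
384 [151, 151, 152, 152, 151, 146, 138, 131, 129, 130, 131, 131, 130, 126, 118, 107, 97, 95, 103, 117, 127, 130, 132, 132, 133, 133, 133, 132, 128, 119, 107, 97, 97, 106, 121, 131, 134, 135, 134, 130, 120, 105, 98, 111, 133, 146, 150, 151, 152, 152]
396 [149, 148, 147, 146, 146, 146, 145, 141, 135, 131, 130, 130, 130, 129, 125, 117, 106, 97, 96, 104, 117, 127, 131, 131, 131, 131, 131, 132, 131, 126, 116, 105, 99, 102, 113, 124, 131, 134, 134, 134, 130, 120, 105, 98, 111, 131, 144, 149, 150, 151]
408 [146, 146, 146, 146, 147, 147, 146, 141, 135, 131, 131, 131, 131, 131, 129, 124, 115, 106, 100, 101, 109, 120, 128, 130, 131, 132, 132, 132, 131, 128, 122, 112, 101, 95, 97, 107, 121, 130, 133, 134, 133, 128, 118, 110, 116, 133, 148, 153, 152, 150]
420 [147, 148, 148, 148, 148, 148, 147, 143, 137, 132, 130, 130, 131, 131, 131, 128, 122, 112, 104, 102, 108, 119, 128, 131, 131, 131, 131, 131, 131, 131, 128, 122, 111, 102, 100, 108, 120, 129, 133, 133, 132, 130, 123, 110, 103, 114, 134, 147, 151, 151]
```

View pics/c7.png

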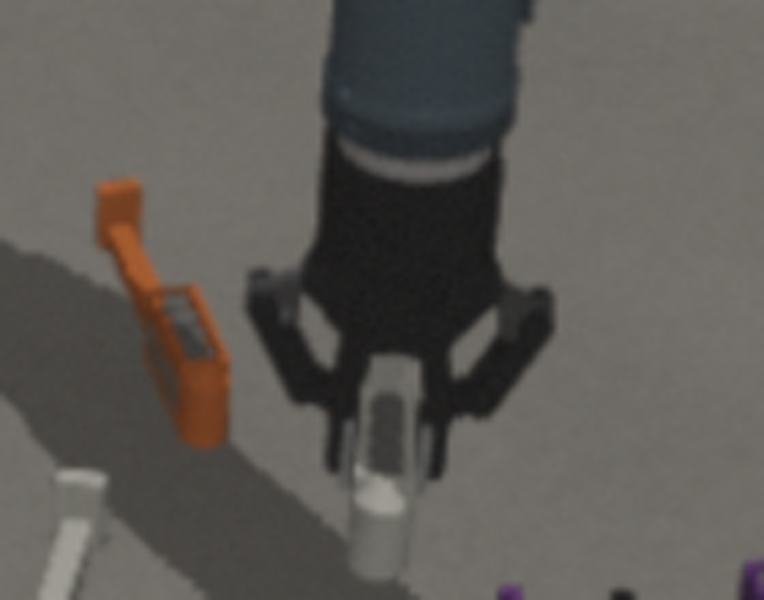

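Run:
```python
from h import *
def lines(fn,xs,y0f,h):
    g=cv2.GaussianBlur(cv2.cvtColor(cv2.imread(fn),cv2.COLOR_BGR2GRAY).astype(float),(0,0),.8); out=[]
    for x in xs:
        y0=y0f(x); w=np.clip(124-g[y0:y0+h,x],0,None); out.append((x,y0+(w*np.arange(h)).sum()/w.sum()))
    return np.array(out)
xs=np.arange(350,424,2)
u=lines("pics/top0.png",xs,lambda x:int(round(188+(x-348)*.065)),10)
l=lines("pics/top0.png",xs,lambda x:int(round(203+(x-348)*.065)),10)
for z in(.022,.029):
  U=onz("top",u,z);L=onz("top",l,z)
  pu=np.polyfit(U[:,1],U[:,0],1);pl=np.polyfit(L[:,1],L[:,0],1)
  print(z,pu,pl,np.std(U[:,0]-np.polyval(pu,U[:,1])),"lane yaw",-90-np.degrees(np.arctan([pu[0],pl[0]])),"mid x at y=.1,0,-.1",[(np.polyval(pu,v)+np.polyval(pl,v))/2 for v in(.1,0,-.1)], "sep",np.polyval(pu,0)-np.polyval(pl,0))
# scene overlay check
M=lambda xa,ya,z,o,yaw:[o[0]+np.cos(yaw)*xa-np.sin(yaw)*ya,o[1]+np.sin(yaw)*xa+np.cos(yaw)*ya,z]
```

```text
0.022 [0.08371805 0.60274005] [0.08527983 0.56518996] 0.0003429728864806127 lane yaw [-94.78553174 -94.87438067] mid x at y=.1,0,-.1 [np.float64(0.5924148981238843), np.float64(0.5839650039668118), np.float64(0.5755151098097393)] sep 0.037550083765376496
0.029 [0.08371805 0.60139896] [0.08527983 0.56406521] 0.00034098465808717705 lane yaw [-94.78553174 -94.87438067] mid x at y=.1,0,-.1 [np.float64(0.5911819780957969), np.float64(0.5827320839387244), np.float64(0.574282189781652)] sep 0.03733374985185978
```

Run:
```python
from h import *
from scipy.spatial.transform import Rotation as Ro
s,R=st()
D=np.array([.5801,-.0375,.12])-s["tool_pos"]; N=16
w=np.sin((np.arange(N)+.5)/N*np.pi); w/=w.sum()
y=np.degrees(np.arctan2(R[1,1],R[0,1])); rows=[]
for k in range(N):
    d=R.T@(D*w[k]); rx=round(-(-4.83-y)*w[k],2); rows.append([round(float(v),4) for v in d]+[float(rx),0,0,0]); R=R@Ro.from_rotvec([np.radians(rx),0,0]).as_matrix()
print(rows)
```

```text
t 3.95 pos [0.5077 0.3855 0.1346] w 0.0253 F [-0.2 -0.  -2.2] q [-0.73  0.63  0.02  1.65 -0.02  0.87  0.81]
tool x [-0.0012 -0.001  -1.    ] yaw y 87.16
[[0.0001, -0.004, 0.0009, 0.88, 0, 0, 0], [0.0004, -0.0119, 0.0028, 2.62, 0, 0, 0], [0.0007, -0.0191, 0.0055, 4.25, 0, 0, 0], [0.0009, -0.025, 0.0093, 5.72, 0, 0, 0], [0.0011, -0.0292, 0.0143, 6.97, 0, 0, 0], [0.0013, -0.0311, 0.0202, 7.95, 0, 0, 0], [0.0014, -0.0304, 0.0264, 8.63, 0, 0, 0], [0.0015, -0.0271, 0.0319, 8.97, 0, 0, 0], [0.0015, -0.0218, 0.0357, 8.97, 0, 0, 0], [0.0014, -0.0154, 0.0372, 8.63, 0, 0, 0], [0.0013, -0.0089, 0.036, 7.95, 0, 0, 0], [0.0011, -0.0033, 0.0323, 6.97, 0, 0, 0], [0.0009, 0.0005, 0.0267, 5.72, 0, 0, 0], [0.0007, 0.0023, 0.0197, 4.25, 0, 0, 0], [0.0004, 0.0023, 0.012, 2.62, 0, 0, 0], [0.0001, 0.001, 0.004, 0.88, 0, 0, 0]]
```

>>> arm_command:
  plan:
    - [[0.0001,-0.004,0.0009,0.9,0,0,0],[0.0004,-0.012,0.003,2.6,0,0,0],[0.0007,-0.019,0.0055,4.3,0,0,0],[0.001,-0.025,0.009,5.7,0,0,0],[0.001,-0.029,0.014,7.0,0,0,0],[0.001,-0.031,0.02,8.0,0,0,0],[0.001,-0.03,0.026,8.4,0,0,0],[0.001,-0.027,0.032,8.5,0,0,0],[0.001,-0.022,0.036,8.5,0,0,0],[0.001,-0.015,0.037,8.4,0,0,0],[0.001,-0.009,0.036,8.0,0,0,0],[0.001,-0.003,0.032,7.0,0,0,0],[0.001,0.0005,0.027,5.7,0,0,0],[0.001,0.002,0.02,4.3,0,0,0],[0.0004,0.002,0.012,3.3,0,0,0],[0.0001,0.001,0.004,1.4,0,0,0],[0,0,0,0,0,0,0],[0,0,0,0,0,0,0],[0,0,0,0,0,0,0]]

```text
clock: 5.85
tool_pos: [0.5841, -0.0337, 0.1225]
orientation: [[-0.0, 0.997, -0.082], [0.001, -0.082, -0.997], [-1.0, -0.0, -0.001]]
contact_force: [0.0, -0.7, -2.4]
gripper_width: 0.0251
```

Run:
```python
from h import *
to([.5801,-.0375,.06],-4.83)
im=save("scene","s4"); crop(im,150,150,350,300,"c8"); im=save("top","t4"); crop(im,320,130,500,265,"c9")
```

```text
t 5.85 pos [ 0.5841 -0.0337  0.1225] w 0.0251 F [ 0.  -0.7 -2.4] q [-0.34  0.6   0.44  1.82 -0.34  0.8   0.19]
tool x [-2.e-04  9.e-04 -1.e+00] yaw y -4.69
shift [ 0.0625 -0.0037  0.0041] rx 0.14
c8 4.0
c9 4.444444444444445
```

View pics/c8.png

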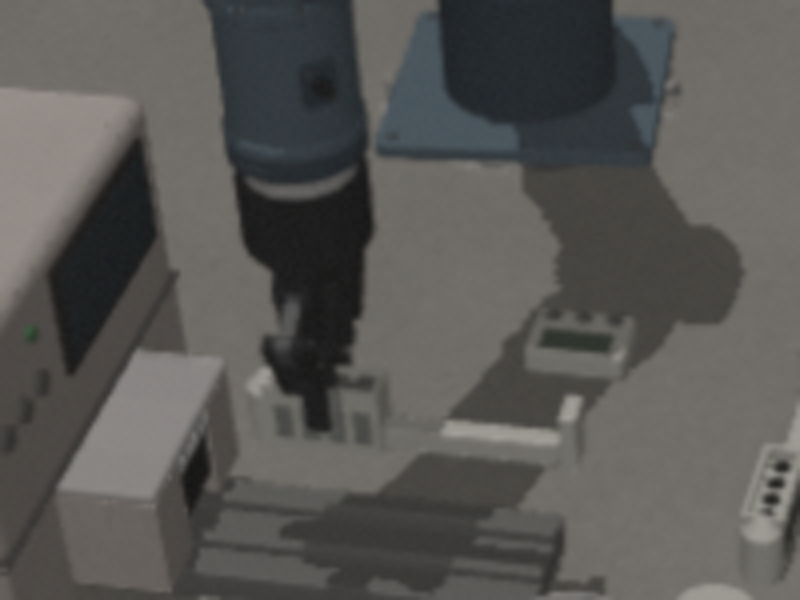

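View pics/c9.png

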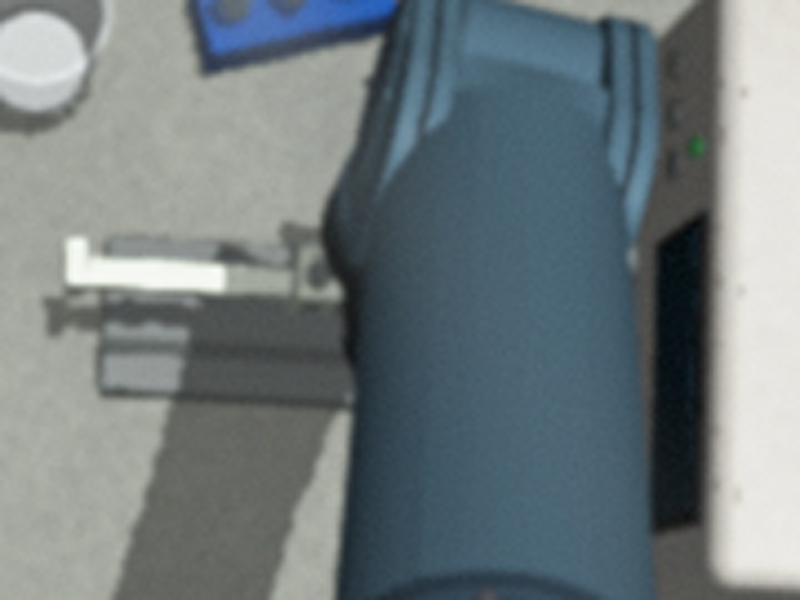

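Run:
```python
from h import *
s,R=st(); p=s["tool_pos"]; yaw=np.arctan2(-R[0,1],R[1,1])
yaw=np.arctan2(R[1,1],R[0,1])-np.pi/2
z0=p[2]-.0166; c,sn=np.cos(yaw),np.sin(yaw)
m=p[:2]-np.array([c,sn])*-.0088
for n,f,x0,y0,x1,y1 in(("scene","s4",150,180,350,330),("top","t4",320,130,500,265)):
    im=cv2.imread(f"pics/{f}.png"); S=4
    im=cv2.resize(im,None,fx=S,fy=S,interpolation=cv2.INTER_CUBIC)
    def P(l): return [tuple(int(v) for v in (q+.5)*S) for q in proj(n,[[m[0]+c*a-sn*b,m[1]+sn*a+c*b,z0+h] for a,b,h in l])]
    for poly in([(-.16,.012,.04),(-.16,-.012,.04),(-.15,-.012,.04),(-.15,.012,.04)],[(-.042,.013,.045),(-.042,-.013,.045),(.029,-.013,.045),(.029,.013,.045)],[(-.042,.007,.016),(-.15,.007,.016),(-.15,-.007,.016),(-.042,-.007,.016)],[(-.16,.012,0),(-.16,-.012,0),(-.15,-.012,0),(-.15,.012,0)]):
        cv2.polylines(im,[np.array(P(poly),np.int32)],True,(0,0,255),1)
    L=lambda y:[tuple(int(v) for v in (q+.5)*S) for q in proj(n,[[.5832+.0845*yy+dx,yy,.027] for yy,dx in((.093,y),(-.12,y))])]
    for y in(-.0185,0,.0185): cv2.polylines(im,[np.array(L(y),np.int32)],False,(0,255,0),1)
    cv2.imwrite(f"pics/o_{n}.png",im[y0*S:y1*S,x0*S:x1*S])
```

```text
t 5.95 pos [ 0.5841 -0.0343  0.1226] w 0.0253 F [ 0.   0.4 -1.5] q [-0.34  0.6   0.44  1.82 -0.34  0.8   0.19]
tool x [ 0.e+00  5.e-04 -1.e+00] yaw y -4.74
```

View pics/o_scene.png

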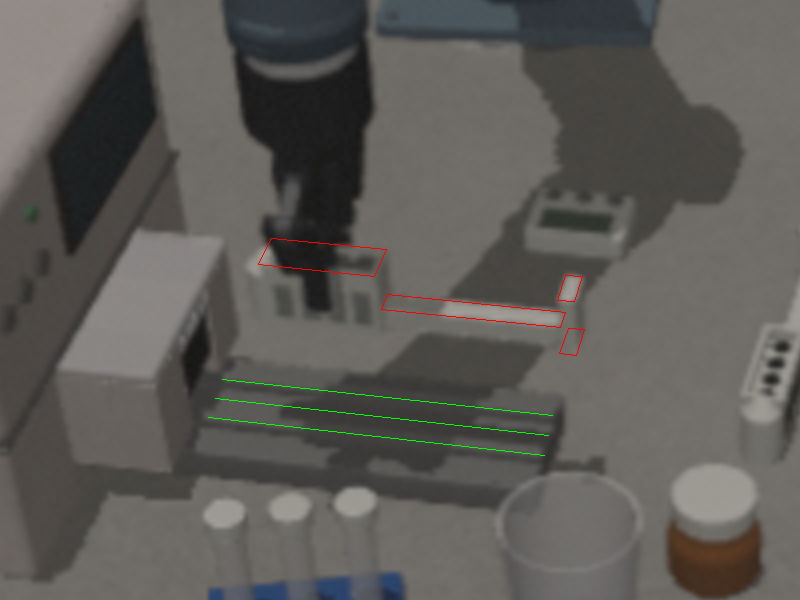

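View pics/o_top.png

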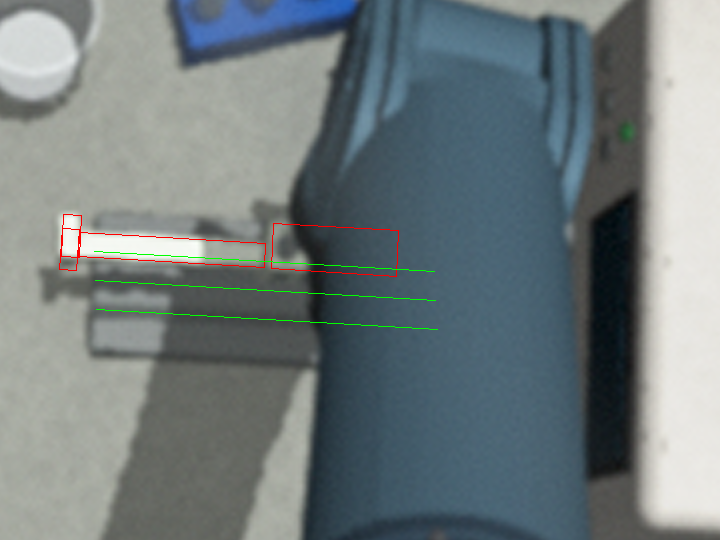

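>>> arm_command:
  plan:
    - [[0.01,-0.0018,0.0018,0.1,0,0,0],[0.02,-0.0018,0.0018,0,0,0,0],[0.02,0,0,0,0,0,0],[0.012,0,0,0,0,0,0],[0.006,0,0,0,0,0,0],[0,0,0,0,0,0,0],[0,0,0,0,0,0,0]]

```text
clock: 6.65
tool_pos: [0.5808, -0.0387, 0.0551]
orientation: [[0.001, 0.996, -0.086], [-0.0, -0.086, -0.996], [-1.0, 0.001, 0.0]]
contact_force: [0.4, -0.1, -2.1]
gripper_width: 0.0247
```

Run:
```python
from h import *
to([.5801,-.0375,.0386],-4.83)
im=save("scene","s5"); crop(im,190,215,310,305,"c10"); im=save("top","t5"); crop(im,325,170,445,240,"c11")
```

```text
t 6.65 pos [ 0.5808 -0.0387  0.0551] w 0.0247 F [ 0.4 -0.1 -2.1] q [-0.29  0.7   0.39  1.85 -0.4   0.67  0.24]
tool x [ 9.e-04 -1.e-04 -1.e+00] yaw y -4.95
shift [ 0.0165 -0.0008 -0.0012] rx -0.12
c10 6.666666666666667
c11 6.666666666666667
```

View pics/c10.png

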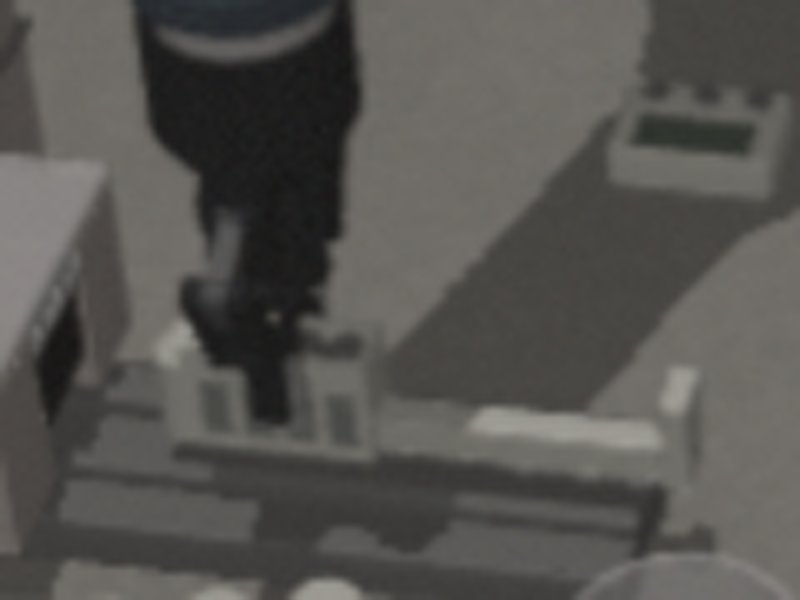

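View pics/c11.png

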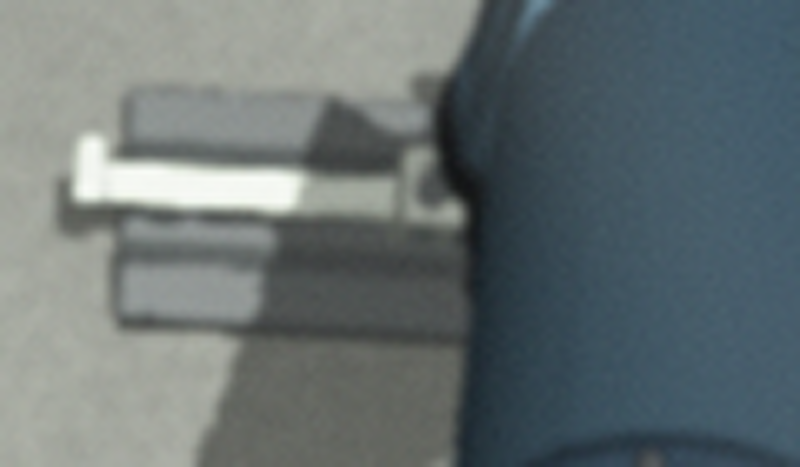

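Run:
```python
from h import *
A=lambda c:px(c,325,170,6.6667)
for c,z in(((150,184),.0545),((290,190),.0545),((380,196),.0545),((90,167),.0785)):
  q=onz("top",[A(c)],z)[0]; print(c,q.round(4),"off lane",round(q[0]-(.5832+.0845*q[1]),4))
s,R=st();p=s["tool_pos"];print(p[0]-(.5832+.0845*p[1]))
```

```text
(150, 184) [0.5921 0.0852 0.0545] off lane 0.0017
(290, 190) [0.5886 0.0338 0.0545] off lane 0.0026
(380, 196) [0.5856 0.0008 0.0545] off lane 0.0024
(90, 167) [0.5946 0.1079 0.0785] off lane 0.0023
t 6.75 pos [ 0.581  -0.0387  0.0554] w 0.025 F [ 0.3  0.7 -1.3] q [-0.29  0.7   0.39  1.85 -0.4   0.67  0.24]
tool x [ 0.0015 -0.     -1.    ] yaw y -4.95
0.0010606956571928006
```

>>> arm_command:
  plan:
    - [[0,-0.0018,0,0,0,0,0],[0.003,0,0,0,0,0,0],[0.003,0,0,0,0,0,0],[0.003,0,0,0,0,0,0],[0,0,0,0,0,0,0]]

```text
clock: 7.25
tool_pos: [0.5782, -0.0384, 0.0451]
orientation: [[-0.001, 0.996, -0.086], [-0.0, -0.086, -0.996], [-1.0, -0.001, 0.0]]
contact_force: [0.2, 0.5, -1.7]
gripper_width: 0.0251
```

Run:
```python
from h import *
st()
```

```text
t 7.25 pos [ 0.5782 -0.0384  0.0451] w 0.0251 F [ 0.2  0.5 -1.7] q [-0.29  0.71  0.38  1.85 -0.41  0.65  0.25]
tool x [-6.e-04 -0.e+00 -1.e+00] yaw y -4.93
```

>>> arm_command:
  plan:
    - [[0.002,0,0,0,0,0,0],[0.002,0,0,0,0,0,0],[0.001,0,0,0,0,0,0],[0,0,0,0,0,0,0]]

```text
clock: 7.65
tool_pos: [0.5783, -0.0385, 0.0404]
orientation: [[-0.0, 0.996, -0.086], [0.0, -0.086, -0.996], [-1.0, -0.0, 0.0]]
contact_force: [0.9, 0.1, -2.6]
gripper_width: 0.0249
```

Run:
```python
from h import *
st()
im=save("scene","s6"); crop(im,190,215,310,305,"c12"); im=save("top","t6"); crop(im,325,170,445,240,"c13")
```

```text
t 7.65 pos [ 0.5783 -0.0385  0.0404] w 0.0249 F [ 0.9  0.1 -2.6] q [-0.28  0.72  0.37  1.85 -0.41  0.64  0.25]
tool x [-3.e-04  0.e+00 -1.e+00] yaw y -4.94
c12 6.666666666666667
c13 6.666666666666667
```

View pics/c12.png

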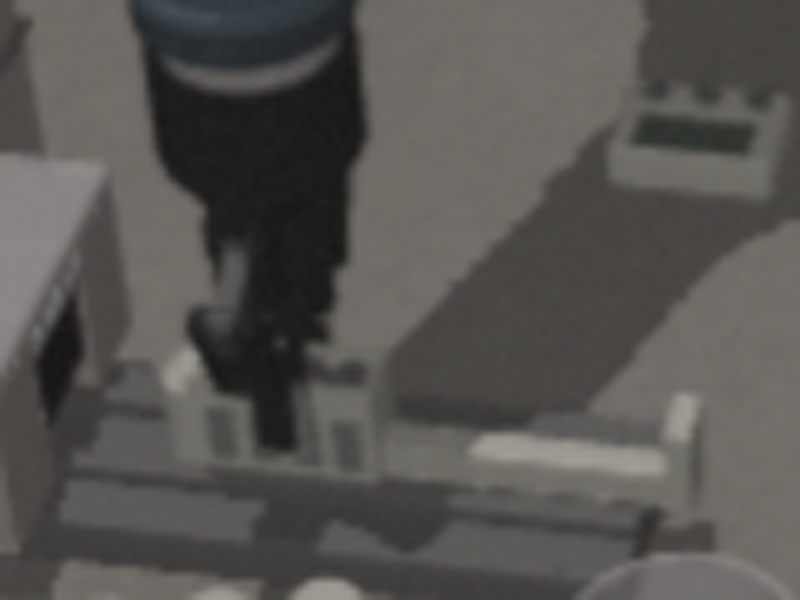

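View pics/c13.png

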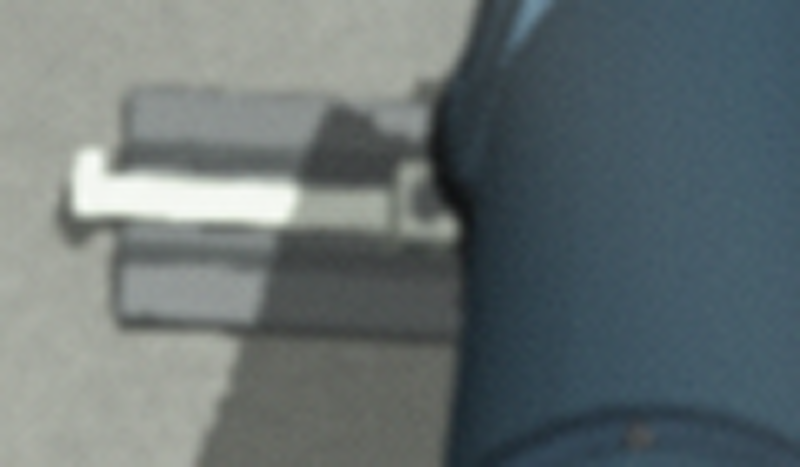

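>>> arm_command:
  plan:
    - [[0.001,0,0,0,0,0,0],[0.0007,0,0,0,0,0,0],[0,0,0,0,0,0,0]]

```text
clock: 8.05
tool_pos: [0.5784, -0.0384, 0.0388]
orientation: [[-0.0, 0.996, -0.086], [0.0, -0.086, -0.996], [-1.0, -0.0, -0.0]]
contact_force: [-0.1, -0.6, -1.2]
gripper_width: 0.0248
```

Run:
```python
from h import *
st()
```

```text
t 8.05 pos [ 0.5784 -0.0384  0.0388] w 0.0248 F [-0.1 -0.6 -1.2] q [-0.28  0.72  0.37  1.85 -0.41  0.64  0.25]
tool x [-1.e-04  0.e+00 -1.e+00] yaw y -4.94
```

>>> arm_command:
  plan:
    - [[0.0004,0,0,0,0,0,0],[0,0,0,0,0,0,0.35],[0,0,0,0,0,0,0.4],[0,0,0,0,0,0,0.45],[0,0,0,0,0,0,0.5],[0,0,0,0,0,0,0.5],[-0.015,0,0,0,0,0,0.5],[-0.025,0,0,0,0,0,0.5],[-0.03,0,0,0,0,0,0.5],[-0.03,0,0,0,0,0,0.5],[-0.02,0,0,0,0,0,0.3],[0,0,-0.03,0,0,0,0],[0,0,-0.04,0,0,0,0],[0,0,-0.04,0,0,0,0],[0,0,-0.04,0,0,0,0],[0,0,-0.03,0,0,0,0],[0,0,-0.02,0,0,0,0],[0,0,0,0,0,0,0],[0,0,0,0,0,0,0]]

```text
clock: 9.95
tool_pos: [0.5958, 0.1601, 0.1592]
orientation: [[0.001, 0.996, -0.086], [-0.001, -0.086, -0.996], [-1.0, 0.001, 0.001]]
contact_force: [-0.2, -1.1, -0.5]
gripper_width: -0.0
```

Run:
```python
from h import *
st()
im=save("scene","s7"); crop(im,170,205,330,305,"c14"); im=save("top","t7"); crop(im,310,150,490,260,"c15")
```

```text
t 9.95 pos [0.5958 0.1601 0.1592] w -0.0 F [-0.2 -1.1 -0.5] q [-0.66  0.6   0.45  1.71 -0.32  0.91 -0.16]
tool x [ 6.e-04 -6.e-04 -1.e+00] yaw y -4.93
c14 5.0
c15 4.444444444444445
```

View pics/c14.png

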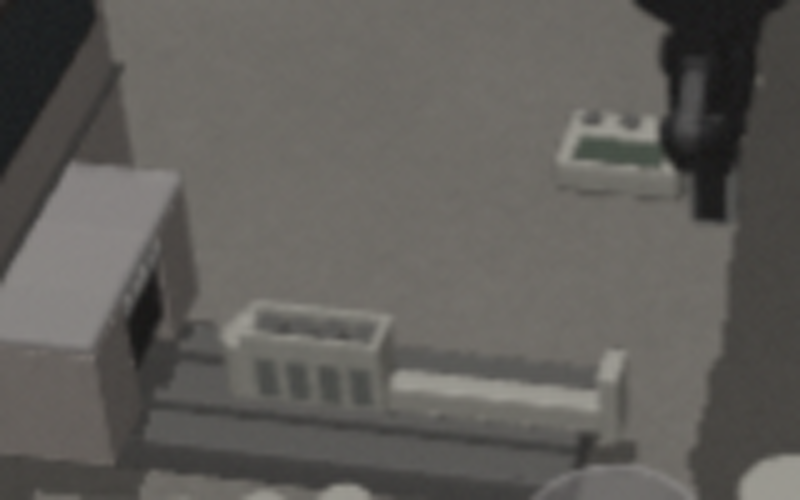

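View pics/c15.png

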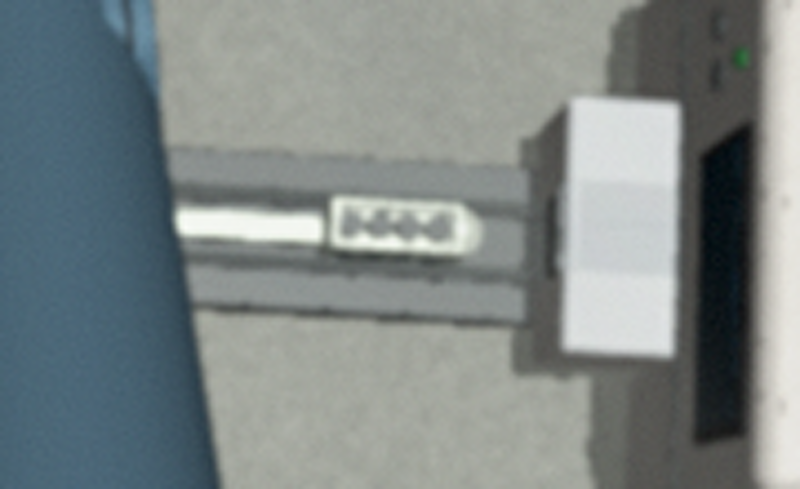

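>>> arm_command:
  plan:
    - [[0.03,-0.0015,0,0,0,0,0],[0.03,0,0,0,0,0,0],[0.03,0,0,0,0,0,0],[0.02,0,0,0,0,0,0],[0.012,0,0,0,0,0,0],[0,0,0.01,0,0,0,0],[0,0,0.01,0,0,0,0],[0,0,0,0,0,0,0],[0,0,0,0,0,0,0]]

```text
clock: 10.95
tool_pos: [0.5934, 0.1403, 0.0377]
orientation: [[0.002, 0.996, -0.088], [0.0, -0.088, -0.996], [-1.0, 0.002, -0.001]]
contact_force: [-0.8, -0.5, -0.6]
gripper_width: -0.0001
```

Run:
```python
from h import *
s,R=st(); p=s["tool_pos"]; print("lane off",p[0]-(.5816+.0845*p[1]))
im=save("scene","s8"); crop(im,170,205,330,305,"c16")
```

```text
t 10.95 pos [0.5934 0.1403 0.0377] w -0.0001 F [-0.8 -0.5 -0.6] q [-0.57  0.76  0.37  1.78 -0.4   0.68 -0.06]
tool x [ 1.9e-03  5.0e-04 -1.0e+00] yaw y -5.03
lane off -7.379505789095742e-05
c16 5.0
```

View pics/c16.png

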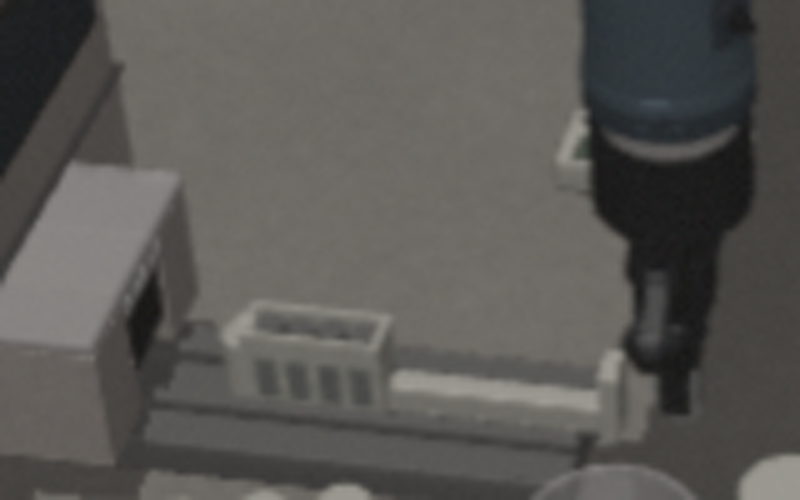

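>>> arm_command:
  plan:
    - [[0,0,0.007,0,0,0,0],[0,0,0.004,0,0,0,0],[0,0,0.003,0,0,0,0],[0,0,0.003,0,0,0,0],[0,0,0.003,0,0,0,0],[0,0,0.004,0,0,0,0],[0,0,0.005,0,0,0,0],[0,0,0.005,0,0,0,0],[0,0,0.005,0,0,0,0],[0,0,0.005,0,0,0,0]]

```text
clock: 12.0
tool_pos: [0.5886, 0.0966, 0.0365]
orientation: [[-0.0, 0.996, -0.086], [-0.0, -0.086, -0.996], [-1.0, -0.0, 0.0]]
contact_force: [0.3, 1.0, 0.6]
gripper_width: 0.0001
```

```bash
cat >> h.py <<'E'
def chk():
    s,R=st(); p=s["tool_pos"]; d=np.array([-.0842,-.99645]); print("lane off",round(p[0]-(.5816+.0845*p[1]),4),"xa tcp",round((p[:2]-[.571,-.126])@d,4),"push",round(-s["contact_force"][:2]@d,2))
E
python3 - <<'E'
from h import *
chk()
im=save("scene","s9"); crop(im,170,205,330,305,"c17")
E
```

```text
t 12.0 pos [0.5886 0.0966 0.0365] w 0.0001 F [0.3 1.  0.6] q [-0.5   0.74  0.36  1.81 -0.4   0.66  0.01]
tool x [-0. -0. -1.] yaw y -4.95
lane off -0.0011 xa tcp -0.2233 push 1.06
c17 5.0
```

View pics/c17.png

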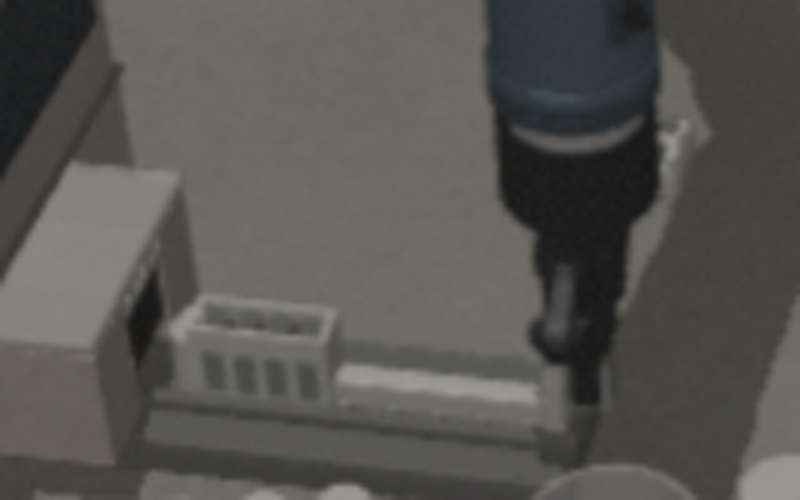

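>>> arm_command:
  plan:
    - [[0,0.0005,0.004,0,0,0,0],[0,0,0.004,0,0,0,0],[0,0,0.004,0,0,0,0],[0,0,0.004,0,0,0,0],[0,0,0.004,0,0,0,0],[0,0,0.004,0,0,0,0],[0,0,0.004,0,0,0,0]]

```text
clock: 12.75
tool_pos: [0.5868, 0.0695, 0.0365]
orientation: [[0.0, 0.996, -0.086], [0.001, -0.086, -0.996], [-1.0, -0.0, -0.001]]
contact_force: [0.5, 5.0, -0.5]
gripper_width: 0.0
```

Run:
```python
from h import *
chk()
im=save("scene","s10"); crop(im,170,205,330,305,"c18")
```

```text
t 12.75 pos [0.5868 0.0695 0.0365] w 0.0 F [ 0.5  5.  -0.5] q [-0.45  0.74  0.36  1.82 -0.4   0.65  0.05]
tool x [ 0.e+00  6.e-04 -1.e+00] yaw y -4.92
lane off -0.0007 xa tcp -0.1961 push 4.99
c18 5.0
```

View pics/c18.png

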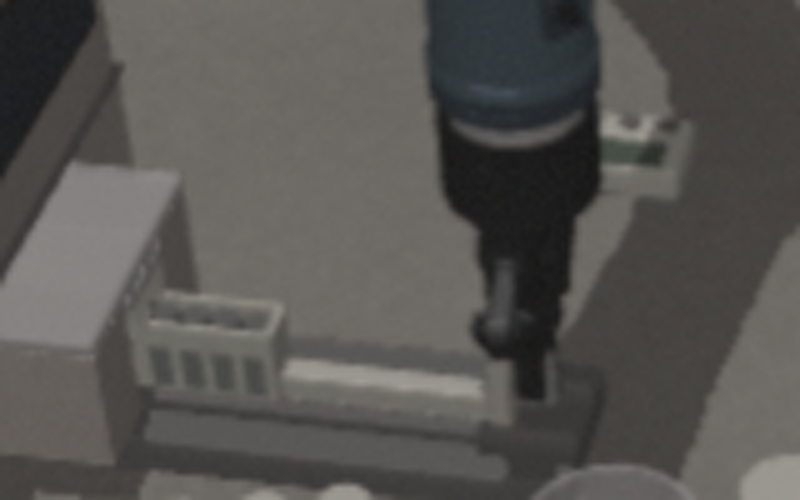

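>>> arm_command:
  plan:
    - [[0,0,0.004,0,0,0,0],[0,0,0.004,0,0,0,0],[0,0,0.004,0,0,0,0],[0,0,0.004,0,0,0,0],[0,0,0.004,0,0,0,0],[0,0,0.004,0,0,0,0]]

```text
clock: 13.4
tool_pos: [0.5848, 0.0464, 0.0365]
orientation: [[0.0, 0.996, -0.085], [0.001, -0.085, -0.996], [-1.0, -0.0, -0.001]]
contact_force: [0.4, 6.3, 0.1]
gripper_width: -0.0001
```

Run:
```python
from h import *
chk()
```

```text
t 13.4 pos [0.5848 0.0464 0.0365] w -0.0001 F [0.4 6.3 0.1] q [-0.41  0.73  0.35  1.84 -0.4   0.64  0.09]
tool x [ 1.0e-04  1.3e-03 -1.0e+00] yaw y -4.89
lane off -0.0007 xa tcp -0.1729 push 6.29
```

>>> arm_command:
  plan:
    - [[0,0,0.004,0,0,0,0],[0,0,0.004,0,0,0,0],[0,0,0.004,0,0,0,0],[0,0,0.004,0,0,0,0],[0,0,0.004,0,0,0,0],[0,0,0.004,0,0,0,0],[0,0,0.004,0,0,0,0],[0,0,0.004,0,0,0,0]]

```text
clock: 14.2
tool_pos: [0.5819, 0.0137, 0.0365]
orientation: [[-0.0, 0.996, -0.086], [0.001, -0.086, -0.996], [-1.0, -0.0, -0.001]]
contact_force: [-0.2, 5.4, 0.3]
gripper_width: 0.0
```

Run:
```python
from h import *
chk()
im=save("scene","s11"); crop(im,170,205,330,305,"c19")
```

```text
t 14.2 pos [0.5819 0.0137 0.0365] w 0.0 F [-0.2  5.4  0.3] q [-0.36  0.73  0.35  1.85 -0.39  0.64  0.14]
tool x [-2.e-04  6.e-04 -1.e+00] yaw y -4.92
lane off -0.0009 xa tcp -0.1402 push 5.39
c19 5.0
```

View pics/c19.png

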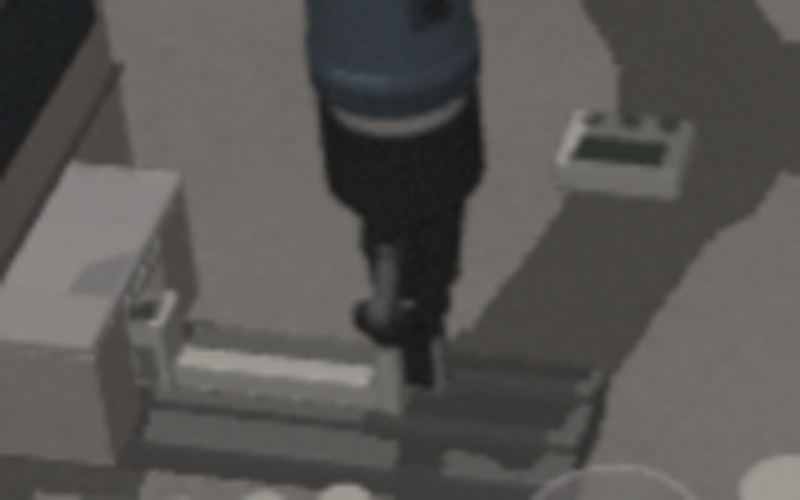

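>>> arm_command:
  plan:
    - [[0,0,0.004,0,0,0,0],[0,0,0.004,0,0,0,0],[0,0,0.004,0,0,0,0],[0,0,0.004,0,0,0,0],[0,0,0.004,0,0,0,0],[0,0,0.004,0,0,0,0],[0,0,0.003,0,0,0,0]]

```text
clock: 14.95
tool_pos: [0.5795, -0.0132, 0.0365]
orientation: [[-0.0, 0.996, -0.086], [0.001, -0.086, -0.996], [-1.0, -0.0, -0.0]]
contact_force: [0.3, 5.7, -0.7]
gripper_width: -0.0001
```

Run:
```python
from h import *
chk()
```

```text
t 14.95 pos [ 0.5795 -0.0132  0.0365] w -0.0001 F [ 0.3  5.7 -0.7] q [-0.31  0.72  0.35  1.85 -0.39  0.63  0.19]
tool x [-2.e-04  5.e-04 -1.e+00] yaw y -4.92
lane off -0.0009 xa tcp -0.1131 push 5.68
```

>>> arm_command:
  plan:
    - [[0,0,0.003,0,0,0,0],[0,0,0.003,0,0,0,0],[0,0,0.003,0,0,0,0],[0,0,0.003,0,0,0,0]]

```text
clock: 15.35
tool_pos: [0.5785, -0.0249, 0.0365]
orientation: [[-0.0, 0.996, -0.086], [0.001, -0.086, -0.996], [-1.0, -0.0, -0.001]]
contact_force: [1.0, 5.1, 0.7]
gripper_width: -0.0001
```

Run:
```python
from h import *
chk()
im=save("scene","s12"); crop(im,170,205,330,305,"c20")
```

```text
t 15.35 pos [ 0.5785 -0.0249  0.0365] w -0.0001 F [1.  5.1 0.7] q [-0.29  0.72  0.34  1.86 -0.39  0.63  0.21]
tool x [-2.e-04  7.e-04 -1.e+00] yaw y -4.92
lane off -0.001 xa tcp -0.1013 push 5.2
c20 5.0
```

View pics/c20.png

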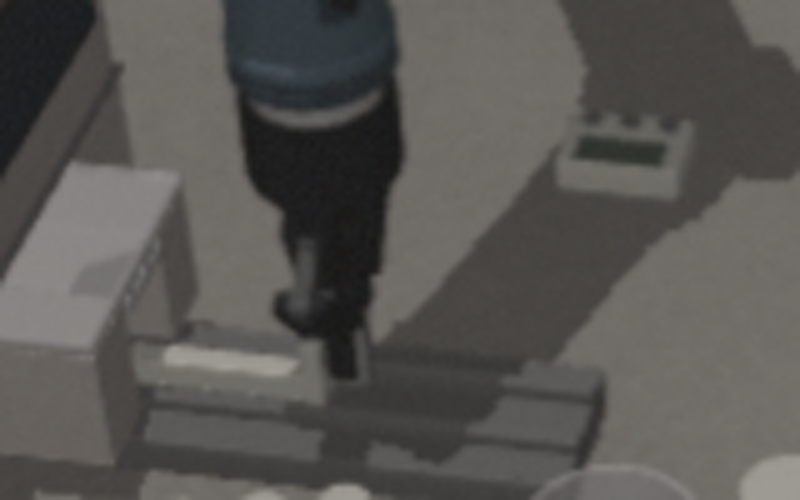

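>>> arm_command:
  plan:
    - [[0,0,0.002,0,0,0,0],[0,0,0.002,0,0,0,0],[0,0,0.002,0,0,0,0],[0,0,0.002,0,0,0,0],[0,0,0.002,0,0,0,0]]

```text
clock: 15.9
tool_pos: [0.5778, -0.0336, 0.0365]
orientation: [[-0.0, 0.996, -0.085], [0.002, -0.085, -0.996], [-1.0, -0.0, -0.002]]
contact_force: [1.2, 8.5, 0.7]
gripper_width: 0.0002
```

Run:
```python
from h import *
chk()
```

```text
t 15.9 pos [ 0.5778 -0.0336  0.0365] w 0.0002 F [1.2 8.5 0.7] q [-0.27  0.72  0.34  1.86 -0.39  0.63  0.22]
tool x [-2.e-04  2.e-03 -1.e+00] yaw y -4.87
lane off -0.0009 xa tcp -0.0927 push 8.6
```

>>> arm_command:
  plan:
    - [[0,0,0.001,0,0,0,0],[0,0,0.001,0,0,0,0],[0,0,0.001,0,0,0,0]]

```text
clock: 16.2
tool_pos: [0.5776, -0.0363, 0.0365]
orientation: [[-0.0, 0.996, -0.085], [0.002, -0.085, -0.996], [-1.0, -0.001, -0.002]]
contact_force: [0.5, 9.2, 2.0]
gripper_width: 0.0004
```

Run:
```python
from h import *
chk()
```

```text
t 16.2 pos [ 0.5776 -0.0363  0.0365] w 0.0004 F [0.5 9.2 2. ] q [-0.27  0.72  0.34  1.86 -0.39  0.63  0.23]
tool x [-3.0e-04  2.3e-03 -1.0e+00] yaw y -4.86
lane off -0.001 xa tcp -0.09 push 9.24
```

>>> arm_command:
  plan:
    - [[0,0,0.001,0,0,0,0],[0,0,0.001,0,0,0,0]]

```text
clock: 16.4
tool_pos: [0.5773, -0.0395, 0.0365]
orientation: [[-0.0, 0.996, -0.085], [0.001, -0.085, -0.996], [-1.0, -0.0, -0.001]]
contact_force: [0.0, 4.6, 1.4]
gripper_width: -0.0002
```

>>> arm_command:
  plan:
    - [[0,0,0.001,0,0,0,0],[0,0,0.001,0,0,0,0],[0,0,0.001,0,0,0,0]]

```text
clock: 16.7
tool_pos: [0.577, -0.0435, 0.0365]
orientation: [[-0.0, 0.996, -0.086], [0.0, -0.086, -0.996], [-1.0, -0.0, 0.0]]
contact_force: [1.0, 4.4, 0.2]
gripper_width: 0.0001
```

>>> arm_command:
  plan:
    - [[0,0,0.001,0,0,0,0],[0,0,0.001,0,0,0,0]]

```text
clock: 16.9
tool_pos: [0.5768, -0.0455, 0.0365]
orientation: [[-0.0, 0.996, -0.086], [-0.0, -0.086, -0.996], [-1.0, -0.0, 0.0]]
contact_force: [0.5, 4.7, 1.3]
gripper_width: -0.0
```

>>> arm_command:
  plan:
    - [[0,0,0.0008,0,0,0,0]]

```text
clock: 17.0
tool_pos: [0.5768, -0.0463, 0.0365]
orientation: [[-0.0, 0.996, -0.086], [-0.0, -0.086, -0.996], [-1.0, -0.0, 0.0]]
contact_force: [0.2, 3.9, 1.3]
gripper_width: -0.0002
```

>>> arm_command:
  plan:
    - [[0,0,0.0008,0,0,0,0]]

```text
clock: 17.1
tool_pos: [0.5767, -0.0469, 0.0365]
orientation: [[-0.0, 0.996, -0.086], [0.0, -0.086, -0.996], [-1.0, -0.0, -0.0]]
contact_force: [1.0, 5.8, 1.2]
gripper_width: -0.0003
```

Run:
```python
from h import *
chk()
im=save("scene","s13"); crop(im,170,205,330,305,"c21")
```

```text
t 17.1 pos [ 0.5767 -0.0469  0.0365] w -0.0003 F [1.  5.8 1.2] q [-0.25  0.72  0.34  1.86 -0.39  0.63  0.24]
tool x [-1.e-04  2.e-04 -1.e+00] yaw y -4.94
lane off -0.0009 xa tcp -0.0793 push 5.86
c21 5.0
```

View pics/c21.png

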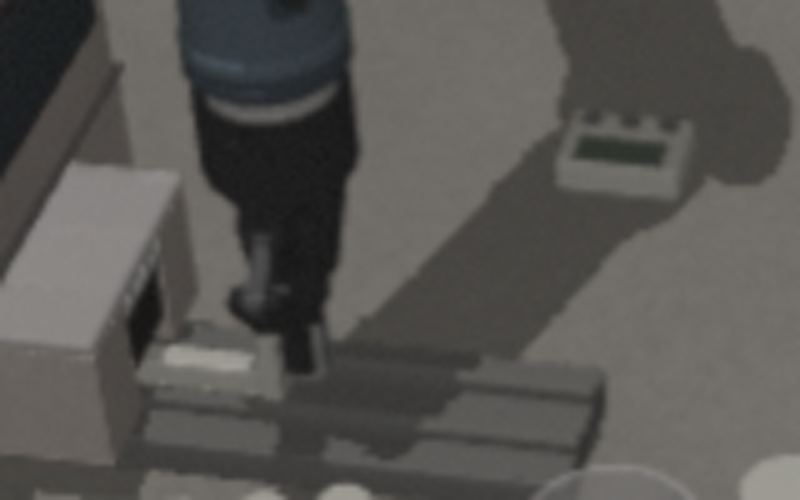

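>>> arm_command:
  plan:
    - [[0,0,0.0007,0,0,0,0],[0,0,0.0007,0,0,0,0]]

```text
clock: 17.35
tool_pos: [0.5767, -0.048, 0.0365]
orientation: [[0.0, 0.996, -0.086], [0.001, -0.086, -0.996], [-1.0, -0.0, -0.0]]
contact_force: [0.4, 6.2, 0.8]
gripper_width: -0.0002
```

>>> arm_command:
  plan:
    - [[0,0,0.0007,0,0,0,0],[0,0,0.0007,0,0,0,0]]

```text
clock: 17.55
tool_pos: [0.5765, -0.0493, 0.0365]
orientation: [[-0.0, 0.996, -0.086], [0.001, -0.086, -0.996], [-1.0, -0.0, -0.001]]
contact_force: [1.6, 5.4, 1.7]
gripper_width: 0.0001
```

>>> arm_command:
  plan:
    - [[0,0,0.0007,0,0,0,0],[0,0,0.0007,0,0,0,0]]

```text
clock: 17.75
tool_pos: [0.5765, -0.0497, 0.0365]
orientation: [[-0.0, 0.996, -0.085], [0.002, -0.085, -0.996], [-1.0, -0.0, -0.002]]
contact_force: [0.6, 8.7, 1.8]
gripper_width: -0.0002
```

>>> arm_command:
  plan:
    - [[0,0,0.0005,0,0,0,0]]

```text
clock: 17.85
tool_pos: [0.5765, -0.0498, 0.0365]
orientation: [[-0.0, 0.996, -0.085], [0.002, -0.085, -0.996], [-1.0, -0.0, -0.002]]
contact_force: [0.8, 9.2, 1.7]
gripper_width: 0.0001
```

>>> arm_command:
  plan:
    - [[0,0,0.0005,0,0,0,0]]

```text
clock: 17.95
tool_pos: [0.5765, -0.0499, 0.0365]
orientation: [[-0.0, 0.996, -0.085], [0.003, -0.085, -0.996], [-1.0, -0.0, -0.003]]
contact_force: [1.0, 9.6, 1.3]
gripper_width: -0.0001
```

>>> arm_command:
  plan:
    - [[0,0,0,0,0,0,0]]

```text
clock: 18.05
tool_pos: [0.5765, -0.0499, 0.0365]
orientation: [[-0.0, 0.996, -0.085], [0.003, -0.085, -0.996], [-1.0, -0.0, -0.002]]
contact_force: [0.1, 9.1, 1.8]
gripper_width: 0.0001
```

>>> arm_command:
  plan:
    - [[0,0,0.001,0,0,0,0]]

```text
clock: 18.15
tool_pos: [0.5765, -0.0501, 0.0365]
orientation: [[-0.0, 0.996, -0.084], [0.003, -0.084, -0.996], [-1.0, -0.0, -0.003]]
contact_force: [0.9, 11.9, 2.1]
gripper_width: 0.0
```

>>> arm_command:
  plan:
    - [[0,0,0.001,0,0,0,0]]

```text
clock: 18.25
tool_pos: [0.5765, -0.0503, 0.0365]
orientation: [[-0.0, 0.996, -0.084], [0.004, -0.084, -0.996], [-1.0, -0.0, -0.004]]
contact_force: [1.1, 13.9, 2.4]
gripper_width: 0.0002
```

>>> arm_command:
  plan:
    - [[0,0,0.001,0,0,0,0]]

```text
clock: 18.35
tool_pos: [0.5766, -0.0505, 0.0366]
orientation: [[-0.0, 0.997, -0.083], [0.005, -0.083, -0.997], [-1.0, -0.0, -0.005]]
contact_force: [0.5, 15.3, 3.3]
gripper_width: 0.0001
```

>>> arm_command:
  plan:
    - [[0,0,0,0,0,0,0],[0,0,0,0,0,0,0],[0,0,0,0,0,0,0]]

```text
clock: 18.65
tool_pos: [0.5765, -0.0506, 0.0365]
orientation: [[-0.0, 0.997, -0.083], [0.005, -0.083, -0.997], [-1.0, -0.001, -0.005]]
contact_force: [1.4, 14.6, 3.0]
gripper_width: 0.0001
```

>>> arm_command:
  plan:
    - [[0,0,-0.001,0,0,0,0],[0,0,-0.001,0,0,0,0],[0,0,-0.001,0,0,0,0],[0,0,-0.001,0,0,0,0],[0,0,-0.001,0,0,0,0],[0,0,-0.002,0,0,0,0],[0,0,-0.003,0,0,0,0],[0,0,-0.005,0,0,0,0],[0,0,-0.01,0,0,0,0],[0,0,-0.02,0,0,0,0],[0,0,-0.02,0,0,0,0],[-0.02,0,-0.02,0,0,0,0],[-0.03,0,-0.02,0,0,0,0],[-0.03,0,-0.03,0,0,0,0],[-0.03,0,-0.03,0,0,0,0],[-0.03,0,-0.03,0,0,0,0],[0,0,-0.03,0,0,0,0],[0,0,-0.03,0,0,0,0],[0,0,0,0,0,0,0]]

```text
clock: 20.55
tool_pos: [0.5971, 0.2061, 0.1763]
orientation: [[-0.0, 0.997, -0.078], [0.003, -0.078, -0.997], [-1.0, -0.0, -0.003]]
contact_force: [-0.1, 0.0, -0.5]
gripper_width: 0.0003
```

Run:
```python
from h import *
chk()
im=save("scene","s14"); crop(im,170,205,330,305,"c22"); im=save("top","t14"); crop(im,310,150,490,260,"c23")
```

```text
t 20.55 pos [0.5971 0.2061 0.1763] w 0.0003 F [-0.1  0.  -0.5] q [-0.71  0.6   0.44  1.66 -0.31  0.95 -0.23]
tool x [-1.0e-04  3.4e-03 -1.0e+00] yaw y -4.5
lane off -0.0019 xa tcp -0.3331 push 0.01
c22 5.0
c23 4.444444444444445
```

View pics/c22.png

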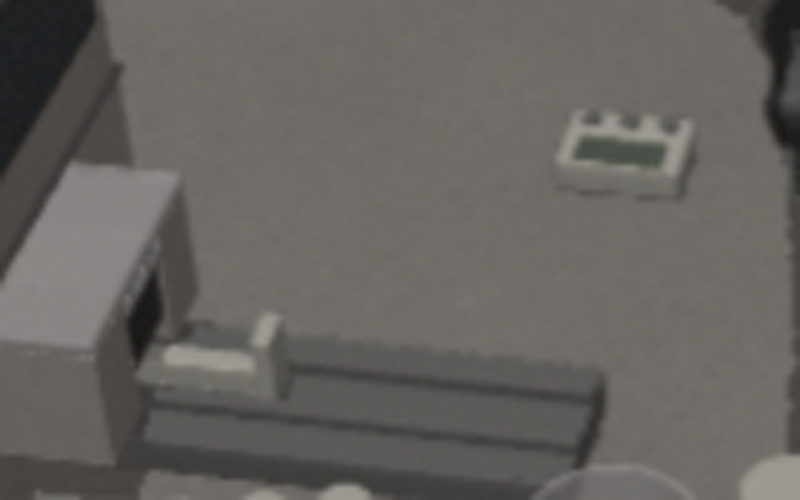

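View pics/c23.png

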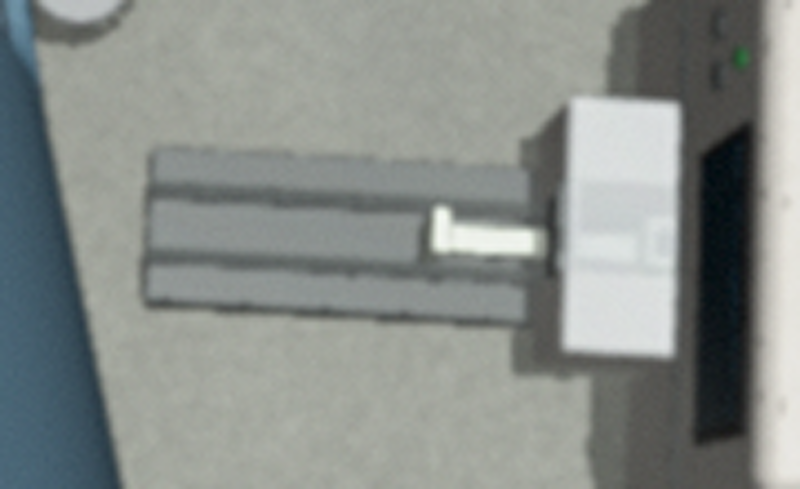

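View pics/s14.png

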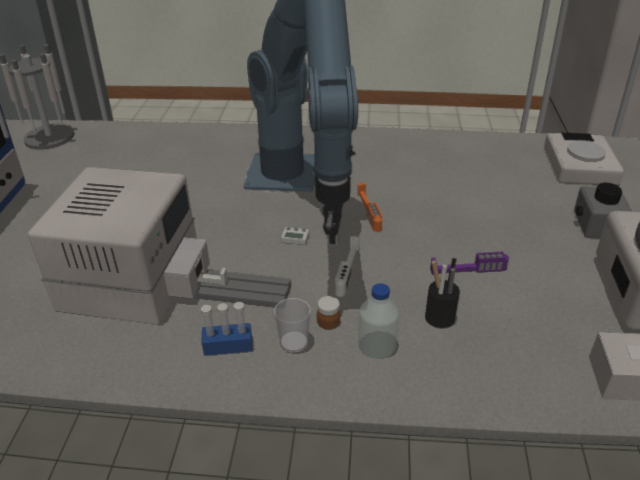

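Run:
```python
from h import *
A=lambda c:px(c,310,150,4.4444); d=np.array([-.0842,-.99645])
q=onz("top",[A((432,230))],.062)[0]; e=onz("top",[A((150,225))],.022)[0]
print(q,"plate rear xa",(q[:2]-[.571,-.126])@d,"from deck end",(q[:2]-e[:2])@d-.22)
B=lambda c:px(c,170,205,5.)
print("scene", (onz("scene",[B((280,317))],.062)[0][:2]-[.571,-.126])@d,(onz("scene",[B((258,350))],.062)[0][:2]-[.571,-.126])@d)
```

```text
[ 0.57699219 -0.05967389  0.062     ] plate rear xa -0.06659519405285216 from deck end -0.06676000645852659
scene -0.0650563795838101 -0.061711611284268095
```

Run:
```python
from workcell import bot
print(bot.finish_job())
```

```text
the job is handed in; nothing more can be done
None
```

The full rack is loaded in the analyser, pushed up to the back stop and let go. I handed the job in at about 20.6 s of the 62 s allowed.

**What I did:** I gripped the capped rack by its body, set it upright in the loading track nose first, and let go. Then I pushed the thumb plate's rear face with shut fingers, in under the flap, in steps down to about 0.5–1 mm.

**Reaching the stop:**
- The push needed about 4–6 N most of the way. It rose briefly to about 9 N once, some 10 mm short of the stop.
- At the stop it rose by about 10 N per mm, as expected of the rubber, and held steady at about 15 N. The highest reading was 15.3 N, taken at the end of each move call, so under the 20 N limit.

**Last checks:**
- **Rack position:** the thumb plate's rear face is about 65–67 mm outside the mouth, within the 50–70 mm expected when home. That puts the stop face roughly 135–137 mm inwards.
- **Flap:** it hangs shut behind the rack in the last scene picture.
- **Robot:** the arm stood clear, with no contact force.
- **Other things:** the empty rack and the other objects look unmoved.

I did not check the rack-present switch directly. That the rack is home rests on the forces and the camera measurement. None of the checks failed or disagreed.

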